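Index the vial filler by one turn of its hand wheel

ROBOT

A 6-joint arm with a two-finger parallel gripper is mounted at the origin on the work surface. World frame = base frame: x ahead of the robot, y to its left, z up, the work surface at z = 0. Lengths are in mm, angles in degrees, forces in N, time in s.
With the tool pointing down it reaches from about 350 to 950 mm from the base axis. Payload 17.4 kg.
Tool frame: the origin (TCP) lies at the very end of the fingers, on their centre line; the grasp point (between the pads) lies 19 mm behind it; z points along the fingers, y is the line along which they close (so a half turn about z gives the same grasp; the last joint's range is limited). The gripper opens to 93 mm and grips with 3 to 60 N. Pads are 15 mm wide; open, the fingers measure 128 mm over their backs; the gripper's body (75 mm by 188 mm) begins 65 mm behind the grasp point.
Start: joints at [61.433, 6.646, 82.598, -0, 90.757, -2.166], TCP at [300.157, 604.597, 185.146] pointing down, gripper open.
Joint ranges: [-162.19, 162.19], [-47.58, 125.68], [4.15, 143.07], [-65.23, 245.23], [0.69, 171.88], [-170.13, 170.13]. Speed limits (degrees/s): [108.29, 108.29, 127.2, 180, 180, 180].

INTERFACE

Orientations are given as [roll, pitch, yaw] about the fixed x, y, z axes, in that order (R = Rz(yaw) Ry(pitch) Rx(roll)).
In Python, from station import ctrl, cams, workorder gives the robot as it stands.
- The arm moves only by the tool apply_moves, never from a script. Its argument "steps" is a list of rows, each an object with "translation": the shift along the tool's x, y, z in mm, a list of three; "angular": the turn, a rotation vector about the tool's x, y, z in rad, a list of three; "gripper": the closure, from -1 (fully open) to 1 (shut). In form: [{"translation": [dx, dy, dz], "angular": [ax, ay, az], "gripper": gripper}, ...]. A call has 1 to 5 rows; each row is the pose to reach, as a shift and turn from the pose commanded when the call began, along the tool's axes at that moment; what a row does not reach only later rows make up. A row lasts 1/12 s, in which the tool goes at most 41.7 mm and 7.16 degrees, less where a joint would pass 70% of its speed; a pose out of reach is approached as far as the arm can. A call with a gripper value outside its range is refused whole. The fingers move at their own pace and stop on an object; "newtons" is the grip in N (left out, the last holds). Time passes only in rows, so rows that repeat a pose let the fingers close. It gives the time, the measured TCP pose, the force, the opening and the grip force at its end, in the units of the state.
- ctrl.read_state(): the state, without advancing time (a new reading comes with each control period).
- cams.grab_frame(name): name is "side" or "top" or "wrist"; returns (picture, depth): 480x640x3 uint8, red, green, blue; 480x640 float32, mm along the optical axis (not along the pixel's ray), 0 where there is no reading.
- cams.calibration(name): a dict with "fovy" (degrees; the focal length in pixels is half the picture's height over the tangent of half this angle, whatever the lens; pixels are square), "cx", "cy" (the principal point, pixels), "view" (4x4, takes a point from world to camera coordinates). Camera axes: x right, y up, looking along -z (the intrinsics and any distortion apply to the point x, -y, -z); pixel columns grow to the right and rows downward; lengths in mm; the calibration is good to about 2 mm. A picture is of the moment at which its call begins: read the wrist's pose just before it. calibration takes no time and is no camera call; for the wrist camera it gives the pose at the moment of the call.
- workorder.finish_job(): hands the job in; it is judged then, once.
Trained networks look in the newest picture that a camera, given by its name, has taken for a name from the list of things; names that differ only in an ending like _2 or _b are one class to them, and where a whole thing is asked for, a point or a joint stands for the part that bears it (a point fixed in the world has none). Each returns a list of dicts, best first, with "conf" (0 to 1); they miss things now and then, are a little off and sometimes report something else, mostly with a low value. They report only what shows in the picture. A call takes as long as a camera call.
- cams.boxes_of(camera, thing): "position" ([x, y, z] in mm, in the coordinates of the camera as it stood for that picture, good to about 4 mm: the middle of the surface that is visible of it).
- cams.silhouettes(camera, thing): "region" (480x640 bool, what is visible of it).
The state is a dict: "t": time; "joint_positions": joint angles; "joint_vel": joint speeds; "joint_torque": joint torques, N m; "ee_pos": TCP position; "orientation": TCP orientation; "force": force on the tool from outside, world axes, zero at the start; "ft_torque": the same for the moment, N m; "gripper_width": finger opening in mm; "gripper_force": force on a finger pad.
Only numpy, scipy, OpenCV 4.12 (cv2) and the standard library are available. Lean on these libraries where they do the work, as an engineer would, in place of code of your own. Each camera call takes 0.05 s, during which the arm holds its last target. There are 200 camera calls.

TASK

Bring the next empty vial under the nozzle of the vial filler: push its hand wheel round clockwise (seen from above) by the upright black handle, gently and without gripping it, through exactly one full turn, so that the handle stops over the black mark where it started. Do not wind on past the mark, do not touch the carousel with the vials, leave the other things on the bench alone, and finish with the hand clear.

Things in the scene. Friction and masses are not known exactly. Their poses are not given: they have to be found in the camera images.
- filler: The vial filler, bolted down: white gear housing 200 x 200 mm, 62 mm high, hand wheel on top, a thin black arrow showing the clockwise turn. A low grey foot runs along its +x to a vial carousel, its axis 175 mm from the wheel axis; the nozzle post, 160 mm high, stands beside the carousel, on its +y side, 122 mm from the carousel axis. Origin on the wheel axis at bench level; z up.
- hub (a point): Centre of the hand wheel, on its vertical axis, 92 mm above the bench. The wheel is bare aluminium: a hub (radius 18 mm), three spokes and a round rim of radius 70 mm (bar 14 mm thick, its top 91 mm above the bench, hub top 94 mm).
- handwheel (a joint): Angle of the hand wheel in rad. 0 at the start, with the handle over the mark; grows as the wheel turns clockwise seen from above; 6.283 after one full turn. The wheel runs freely both ways for more than one turn, has no detent, needs about 2 to 3 N at the handle and stays where it is left.
- handle: The upright black handle on the rim at the end of one spoke: a cylinder of 18 mm diameter, 70 mm from the wheel axis, standing from 94 to 149 mm above the bench (its steel shank, 12 mm thick, from 88 mm). It spins freely on its own pin. Origin at its foot on its centre line, 88 mm above the bench.
- handle_top (a point): Centre of the handle's top, 149 mm above the bench.
- mark (a point): Point on top of the housing (62 mm high), straight under the handle's centre at the start, 70 mm from the wheel axis on the side away from the carousel. The black index mark, a radial bar 18 x 8 mm, lies just outside the rim in the same direction, its centre 88 mm from the axis.
- vial_plate: The carousel plate: white disc of 88 mm radius with eight amber glass vials (28 mm diameter) standing on a circle of 62 mm radius, their mouths 92 mm above the bench. Origin on the carousel axis 30 mm above the bench. Geared to the wheel: one wheel turn moves it one place (45 degrees), anticlockwise seen from above.
- next_vial (a point): Centre of the mouth of the next vial, the one that must come under the nozzle.
- nozzle (a point): Tip of the steel nozzle, 112 mm above the bench, over the filling place of the carousel (on the side of the post, 62 mm from the carousel axis).
- reagent_jar: Bystander: jar, 56 mm diameter, 90 mm high. Origin at its underside.
- spare_vial: Bystander: amber vial with a white cap, 28 mm diameter, 54 mm high. Origin at its underside.
- tube_rack: Bystander: orange rack 60 x 120 mm, 32 mm high with the tubes in it. Origin at its underside.

How it is judged (in metres and radians):
On the way, in this order (a step that is already met when the one before it is completed fails the run):
1. the wheel is past a quarter turn with the hand pushing on the handle (value of joint handwheel above 1.57 rad and contact force between any of the fingers, the arm and handle above 0.3 N), for 0.03 s.
2. the wheel is past three quarters of a turn with the hand pushing on the handle (value of joint handwheel above 4.71 rad and contact force between any of the fingers, the arm and handle above 0.3 N), for 0.03 s.
At the end, for the whole second after the job is handed in: The wheel stands at rest one turn on from its start, within 0.17 rad (about 10 degrees, 12 mm at the handle), with the handle over the mark and the next vial within 4 mm of the nozzle's axis (value of joint handwheel between 6.1132 and 6.4532 rad and horizontal distance between handle_top and mark below 0.0125 m and horizontal distance between next_vial and nozzle below 0.004 m and velocity of joint handwheel between -0.02 and 0.02 rad/s); the robot touches nothing.
It fails at once if the wheel is wound more than 0.4 rad past one turn (value of joint handwheel above 6.6832 rad).
It fails at once if the wheel is turned the wrong way by more than 0.3 rad (value of joint handwheel below -0.3 rad).
It fails at once if the handle is gripped or pushed hard (over 30 N) (contact force between any of the fingers, the arm and handle above 30 N).
It fails at once if the robot touches the carousel or its vials (contact force between any of the fingers, the arm and vial_plate above 0.5 N).
It fails at once if another thing on the bench is moved by more than 20 mm or tipped over (distance of any of reagent_jar, spare_vial, tube_rack from where it was at the start of the episode above 0.02 m or angle between any of reagent_jar, spare_vial, tube_rack's own z axis and vertical above 0.4 rad).
It also fails if it takes over 58 s, if anything falls off the work surface, if the arm or the gripper's body presses on something with over 40 N, if the wrist force passes 120 N, or if a joint passes its speed limit or range.

## Working session

There is one attempt and no reset: what is moved stays moved. The work goes in short steps, Python scripts to look and compute and a tool call to move; the robot and the scene stay as the last step left them, time stands still between calls to the robot, and variables do not carry over. Pictures are saved under pics/ and viewed, at most 10 in all, crops included, and the job is handed in when it is done.

Besides the shell and the picture viewer there is one more tool, called after "Request:" as name(argument=value, ...) on one line, values as JSON. apply_moves: Moves the arm, as the interface text tells. Its arguments: {"type":"object","properties":{"steps":{"type":"array","items":{"type":"object","properties":{"translation":{"type":"array","items":{"type":"number"}},"angular":{"type":"array","items":{"type":"number"}},"gripper":{"type":"number"}}}},"newtons":{"type":"number"}},"required":["steps"]}

```bash
mkdir -p pics
cat > h.py <<'E'
from station import ctrl,cams,workorder
import numpy as np,cv2
def towld(cam,p):
    V=np.array(cams.calibration(cam)["view"]); return (np.linalg.inv(V)@np.r_[p,1])[:3]
def save(cam,n):
    im,d=cams.grab_frame(cam); cv2.imwrite(f"pics/{n}.png",im[:,:,::-1]); return im,d
def cloud(cam,d):
    c=cams.calibration(cam); f=240/np.tan(np.radians(c["fovy"])/2)
    v,u=np.mgrid[:480,:640]; P=np.stack([(u-c["cx"])/f*d,-(v-c["cy"])/f*d,-d,np.ones_like(d)],-1)
    return (P@np.linalg.inv(np.array(c["view"])).T)[...,:3]
E
python3 - <<'E'
from h import *
s=ctrl.read_state();print({k:np.round(v,2) for k,v in s.items()})
for cam in("top","side"):
    save(cam,cam+"0"); c=cams.calibration(cam); print(cam,{k:c[k] for k in c if k!="view"})
    for t in("filler","hub","handle","handle_top","mark","vial_plate","nozzle","next_vial","reagent_jar","spare_vial","tube_rack"):
        for r in cams.boxes_of(cam,t)[:2]: print(cam,t,round(r["conf"],2),towld(cam,r["position"]).round())
E
```

```text
{'t': np.float64(0.0), 'joint_positions': array([61.43,  6.67, 82.64, -0.  , 90.76, -2.17]), 'joint_vel': array([-0.03,  0.07, -0.14, -0.02,  0.01, -0.08]), 'joint_torque': array([-0.000e+00, -7.213e+01, -6.226e+01,  8.000e-02,  2.000e-02,
       -0.000e+00]), 'ee_pos': array([300.03, 604.37, 184.4 ]), 'orientation': array([-179.93,   -0.  ,  153.6 ]), 'force': array([ 0.33, -0.47,  0.52]), 'ft_torque': array([ 0.03,  0.03, -0.02]), 'gripper_force': np.float64(0.0), 'gripper_width': np.float64(92.84)}
top {'fovy': 50.40211180207034, 'cx': 319.68226988379746, 'cy': 239.82361245731482}
top filler 0.85 [593. -98.  65.]
top hub 0.92 [590. -96.  58.]
top handle 0.74 [463. -71. 147.]
top handle_top 0.74 [466. -75. 151.]
top mark 0.88 [590. -96.  62.]
top vial_plate 0.97 [ 696. -130.   44.]
top nozzle 0.77 [592. -95.  62.]
top next_vial 0.82 [ 700. -130.   39.]
top reagent_jar 0.93 [556.  75.  91.]
top spare_vial 0.76 [633.  60.  54.]
top spare_vial 0.6 [595. -93.  63.]
top tube_rack 0.79 [ 532. -303.   24.]
side {'fovy': 57.65806455355495, 'cx': 316.95151605865357, 'cy': 238.15050129215444}
side filler 0.63 [557.  94.  62.]
side filler 0.62 [589. -46.  59.]
side hub 0.78 [589. -49.  62.]
side handle_top 0.57 [460. -69. 124.]
side mark 0.57 [589. -47.  67.]
side vial_plate 0.93 [ 695. -100.   58.]
side nozzle 0.78 [595. -52.  61.]
side next_vial 0.55 [696. -99.  58.]
side reagent_jar 0.98 [554.  93.  62.]
side reagent_jar 0.69 [592. -48.  59.]
side spare_vial 0.92 [636.  68.  37.]
side tube_rack 0.69 [590. -48.  62.]
side tube_rack 0.6 [ 524. -317.   17.]
```

View pics/top0.png

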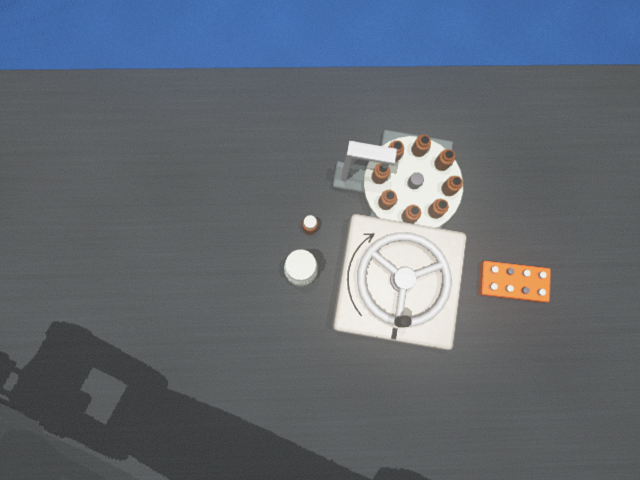

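Run:
```python
from h import *
im,d=cams.grab_frame("top"); P=cloud("top",d); g=im.astype(int).sum(-1)
x,y,z=P[...,0],P[...,1],P[...,2]
m=(z>143)&(z<156)&(abs(x-465)<40)&(abs(y+72)<40)&(d>0)
print("handle top",m.sum(),P[m].mean(0),np.ptp(P[m],0))
# rim: height 82..93, circle fit
m=(z>80)&(z<98)&(np.hypot(x-530,y+88)<95)&(d>0)
Q=P[m][:,:2]; print(m.sum())
r=np.hypot(*(Q-[530,-88]).T)
from scipy.optimize import least_squares
k=r>50
s=least_squares(lambda p:np.hypot(*(Q[k]-p[:2]).T)-p[2],[530,-88,70],loss="soft_l1");print("rim",s.x)
m=(z>57)&(z<67)&(d>0)&(abs(x-530)<160)&(abs(y+88)<160); print(cv2.minAreaRect(P[m][:,:2].astype(np.float32)))
r=cams.silhouettes("top","vial_plate"); 
q=P[r[0]["region"]&(z>20)&(z<45)]; print("plate",cv2.minEnclosingCircle(q[:,:2].astype(np.float32)))
```

```text
handle top 119 [464.28334231 -76.94915589 148.89103189] [16.12679084 17.8709257   9.05259643]
3213
rim [532.1305797  -89.73000932  68.93170876]
((573.8224487304688, -60.34812927246094), (273.7077331542969, 268.43084716796875), 79.17369842529297)
plate ((710.408447265625, -125.52294921875), 92.32372283935547)
```

The top view shows the handle at px (403,321), the hub at (404,279) and the mark at (394,334). The carousel is beyond the wheel at (415,182). The wheel axis is near (532,-90) and the handle at (464,-77), 69 mm apart, which fits the given 70 mm. I'll push with the closed fingers, turning the tool along with the wheel.

Request:
apply_moves(steps=[{"translation": [-22.5, -28.5, 0], "angular": [0, 0, 0], "gripper": 1}, {"translation": [-45, -57, 0], "angular": [0, 0, 0], "gripper": 1}, {"translation": [-67.5, -85.5, 0], "angular": [0, 0, 0], "gripper": 1}, {"translation": [-90, -114, 0], "angular": [0, 0, 0], "gripper": 1}, {"translation": [-112.5, -142.5, 0], "angular": [0, 0, 0], "gripper": 1}], newtons=10)

```text
t: 1.72
ee_pos: [337.5, 425.4, 185.0]
orientation: [180.0, 0.0, 153.6]
force: [0.4, -0.9, 0.3]
gripper_width: 64.0
gripper_force: 0.0
```

Request:
apply_moves(steps=[{"translation": [-22.5, -28.5, 0], "angular": [0, 0, 0], "gripper": 1}, {"translation": [-45, -57, 0], "angular": [0, 0, 0], "gripper": 1}, {"translation": [-67.5, -85.5, 0], "angular": [0, 0, 0], "gripper": 1}, {"translation": [-90, -114, 0], "angular": [0, 0, 0], "gripper": 1}, {"translation": [-112.5, -142.5, 0], "angular": [0, 0, 0], "gripper": 1}])

```text
t: 2.13
ee_pos: [374.8, 247.7, 185.3]
orientation: [180.0, 0.0, 153.6]
force: [0.3, 0.2, 0.1]
gripper_width: 31.1
gripper_force: 0.0
```

Request:
apply_moves(steps=[{"translation": [-22.5, -28.5, 0], "angular": [0, 0, 0], "gripper": 1}, {"translation": [-45, -57, 0], "angular": [0, 0, 0], "gripper": 1}, {"translation": [-67.5, -85.5, 0], "angular": [0, 0, 0], "gripper": 1}, {"translation": [-90, -114, 0], "angular": [0, 0, 0], "gripper": 1}, {"translation": [-112.5, -142.5, 0], "angular": [0, 0, 0], "gripper": 1}])

```text
t: 2.55
ee_pos: [412.3, 69.9, 185.5]
orientation: [180.0, 0.1, 153.6]
force: [-0.4, 0.1, 0.9]
gripper_width: 1.1
gripper_force: 0.0
```

Request:
apply_moves(steps=[{"translation": [-22.5, -28.5, 0], "angular": [0, 0, 0], "gripper": 1}, {"translation": [-45, -57, 0], "angular": [0, 0, 0], "gripper": 1}, {"translation": [-67.5, -85.5, 0], "angular": [0, 0, 0], "gripper": 1}, {"translation": [-90, -114, 0], "angular": [0, 0, 0], "gripper": 1}, {"translation": [-112.5, -142.5, 0], "angular": [0, 0, 0], "gripper": 1}])

```text
t: 2.97
ee_pos: [449.7, -108.0, 185.5]
orientation: [180.0, 0.1, 153.6]
force: [0.7, 0.5, 0.2]
gripper_width: 0.6
gripper_force: 0.0
```

Request:
apply_moves(steps=[{"translation": [0, 0, 0], "angular": [0, 0, -0.105], "gripper": 1}, {"translation": [0, 0, 0], "angular": [0, 0, -0.21], "gripper": 1}, {"translation": [0, 0, 0], "angular": [0, 0, -0.315], "gripper": 1}, {"translation": [0, 0, 0], "angular": [0, 0, -0.42], "gripper": 1}, {"translation": [0, 0, 0], "angular": [0, 0, -0.525], "gripper": 1}])

```text
t: 3.38
ee_pos: [449.7, -106.2, 185.2]
orientation: [-180.0, 0.0, -176.0]
force: [-0.4, -0.0, -0.3]
gripper_width: 0.6
gripper_force: 0.0
```

Request:
apply_moves(steps=[{"translation": [0, 0, 0], "angular": [0, 0, -0.105], "gripper": 1}, {"translation": [0, 0, 0], "angular": [0, 0, -0.21], "gripper": 1}, {"translation": [0, 0, 0], "angular": [0, 0, -0.315], "gripper": 1}, {"translation": [0, 0, 0], "angular": [0, 0, -0.42], "gripper": 1}, {"translation": [0, 0, 0], "angular": [0, 0, -0.525], "gripper": 1}])

```text
t: 3.8
ee_pos: [449.8, -106.0, 185.3]
orientation: [-180.0, 0.0, -145.9]
force: [0.6, -0.3, -0.9]
gripper_width: 0.7
gripper_force: 0.0
```

Request:
apply_moves(steps=[{"translation": [0, 0, 0], "angular": [0, 0, -0.105], "gripper": 1}, {"translation": [0, 0, 0], "angular": [0, 0, -0.21], "gripper": 1}, {"translation": [0, 0, 0], "angular": [0, 0, -0.315], "gripper": 1}, {"translation": [0, 0, 0], "angular": [0, 0, -0.42], "gripper": 1}, {"translation": [0, 0, 0], "angular": [0, 0, -0.525], "gripper": 1}])

```text
t: 4.22
ee_pos: [450.0, -105.3, 185.3]
orientation: [-180.0, -0.0, -116.2]
force: [2.5, -1.0, 0.3]
gripper_width: 0.4
gripper_force: 0.0
```

Request:
apply_moves(steps=[{"translation": [0, 0, 20], "angular": [0, 0, 0], "gripper": 1}, {"translation": [0, 0, 40], "angular": [0, 0, 0], "gripper": 1}, {"translation": [0, 0, 60], "angular": [0, 0, 0], "gripper": 1}, {"translation": [0, 0, 75], "angular": [0, 0, 0], "gripper": 1}, {"translation": [0, 0, 75], "angular": [0, 0, 0], "gripper": 1}])

```text
t: 4.63
ee_pos: [448.7, -104.9, 107.2]
orientation: [179.8, -0.1, -116.2]
force: [-0.5, 0.2, -1.1]
gripper_width: 0.6
gripper_force: 0.0
```

Run:
```python
from h import *
s=ctrl.read_state();print(s["ee_pos"],s["orientation"],s["force"],s["joint_positions"])
im,d=save("wrist","w1");P=cloud("wrist",d)
z=P[...,2];m=(z>143)&(z<154)&(np.hypot(P[...,0]-464,P[...,1]+77)<25)&(d>0);print(m.sum(),P[m].mean(0) if m.any() else 0)
save("side","s1")
```

```text
[ 448.71309385 -104.91051206  107.24402108] [ 1.79792923e+02 -7.20642860e-02 -1.16225665e+02] [-0.45600995  0.22935473 -1.13628461] [-1.63059565e+01 -1.91549682e+01  1.13555065e+02 -3.54081311e-02
  8.58162997e+01 -1.70077511e+02]
40 [460.06990024 -82.4689861  149.25831489]
```

View pics/w1.png

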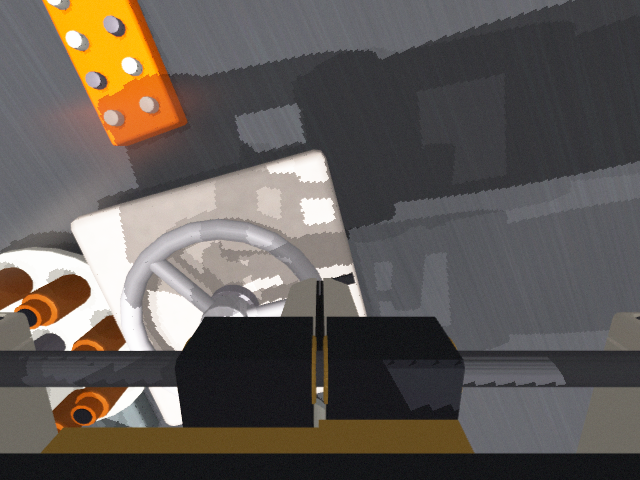

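View pics/s1.png

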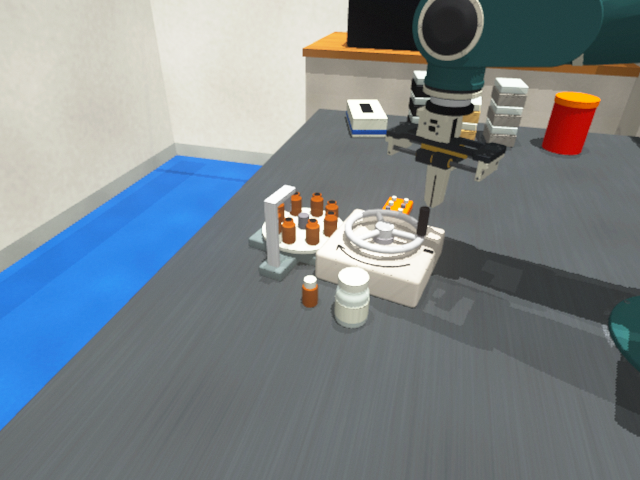

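The wrist view shows the wheel and housing with the closed fingers beside the handle. The side view shows the fingertips (437,190) just behind the handle (423,221), on the -y side as planned. Next I'll make contact slowly.

Request:
apply_moves(steps=[{"translation": [-4, 0.5, 0], "angular": [0, 0, 0.02], "gripper": 1}, {"translation": [-8, 1, 0], "angular": [0, 0, 0.04], "gripper": 1}, {"translation": [-12, 1.5, 0], "angular": [0, 0, 0.06], "gripper": 1}, {"translation": [-16, 2, 0], "angular": [0, 0, 0.08], "gripper": 1}, {"translation": [-20, 2.5, 0], "angular": [0, 0, 0.1], "gripper": 1}])

```text
t: 5.15
ee_pos: [457.1, -86.5, 111.9]
orientation: [-179.9, -0.0, -122.0]
force: [-1.7, -1.6, 0.6]
gripper_width: 0.4
gripper_force: 1.3
```

Request:
apply_moves(steps=[{"translation": [-4, 0.8, 0], "angular": [0, 0, 0], "gripper": 1}, {"translation": [-8, 1.7, 0], "angular": [0, 0, 0], "gripper": 1}, {"translation": [-12, 2.5, 0], "angular": [0, 0, 0], "gripper": 1}, {"translation": [-16, 3.4, 0], "angular": [0, 0, 0], "gripper": 1}, {"translation": [-20.5, 4.3, 0], "angular": [0, 0, 0], "gripper": 1}])

```text
t: 5.57
ee_pos: [464.0, -66.3, 110.5]
orientation: [-180.0, -0.0, -121.9]
force: [-1.4, -1.7, 1.7]
gripper_width: 0.4
gripper_force: 1.2
```

Run:
```python
from h import *
s=ctrl.read_state();print(s["ee_pos"],s["orientation"],s["force"],s["joint_positions"][[0,5]])
for cam in("top","side"):
    im,d=save(cam,cam+"2");P=cloud(cam,d);z=P[...,2];print(cams.boxes_of(cam,"handle")and [towld(cam,r["position"]) for r in cams.boxes_of(cam,"handle")])
    m=(z>98)&(z<150)&(np.hypot(P[...,0]-532,P[...,1]+90)<85)&(d>0)&(im.sum(-1)<150);print(m.sum(),P[m].mean(0) if m.any() else 0)
im=cv2.imread("pics/side2.png")[140:320,250:510];cv2.imwrite("pics/s2c.png",cv2.resize(im,None,fx=2.5,fy=2.5))
g=5;c=17
for k in range(1,6):
    t=np.radians(5*k);print(np.round([-c+c*np.cos(t)-70*np.sin(t),-70+c*np.sin(t)+70*np.cos(t),t],3))
```

```text
[464.03602995 -66.29927497 110.45388908] [-1.79963966e+02 -2.98053191e-02 -1.21939763e+02] [-1.38541329 -1.70194873  1.6976797 ] [ -11.22040976 -159.27759283]
[]
0 0
[array([479.37130955, -39.05710991, 123.30083396])]
247 [475.64813598 -42.22876391 126.85411278]
[-6.166  1.215  0.087]
[-12.414   1.889   0.175]
[-18.697   2.015   0.262]
[-24.967   1.593   0.349]
[-31.176   0.626   0.436]
```

View pics/s2c.png

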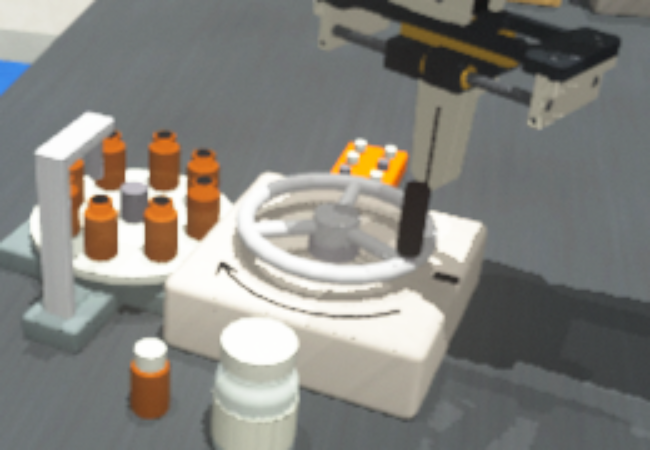

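The handle has left the mark and the force is about 2 N. The tool now follows the circle, 25° per call.

Request:
apply_moves(steps=[{"translation": [-6.2, 1.2, 0], "angular": [0, 0, 0.087], "gripper": 1}, {"translation": [-12.4, 1.9, 0], "angular": [0, 0, 0.175], "gripper": 1}, {"translation": [-18.7, 2.0, 0], "angular": [0, 0, 0.262], "gripper": 1}, {"translation": [-25, 1.6, 0], "angular": [0, 0, 0.349], "gripper": 1}, {"translation": [-31.2, 0.6, 0], "angular": [0, 0, 0.436], "gripper": 1}])

```text
t: 6.23
ee_pos: [479.7, -39.8, 109.9]
orientation: [-180.0, -0.1, -147.2]
force: [-1.6, -1.9, 0.3]
gripper_width: 0.3
gripper_force: 1.3
```

Request:
apply_moves(steps=[{"translation": [-6.2, 1.2, 0], "angular": [0, 0, 0.087], "gripper": 1}, {"translation": [-12.4, 1.9, 0], "angular": [0, 0, 0.175], "gripper": 1}, {"translation": [-18.7, 2.0, 0], "angular": [0, 0, 0.262], "gripper": 1}, {"translation": [-25, 1.6, 0], "angular": [0, 0, 0.349], "gripper": 1}, {"translation": [-31.2, 0.6, 0], "angular": [0, 0, 0.436], "gripper": 1}])

```text
t: 6.65
ee_pos: [505.5, -22.3, 109.9]
orientation: [-180.0, -0.1, -172.2]
force: [-1.8, -0.1, 1.0]
gripper_width: 0.6
gripper_force: 1.2
```

Request:
apply_moves(steps=[{"translation": [-6.2, 1.2, 0], "angular": [0, 0, 0.087], "gripper": 1}, {"translation": [-12.4, 1.9, 0], "angular": [0, 0, 0.175], "gripper": 1}, {"translation": [-18.7, 2.0, 0], "angular": [0, 0, 0.262], "gripper": 1}, {"translation": [-25, 1.6, 0], "angular": [0, 0, 0.349], "gripper": 1}, {"translation": [-31.2, 0.6, 0], "angular": [0, 0, 0.436], "gripper": 1}])

```text
t: 7.07
ee_pos: [536.4, -17.3, 109.9]
orientation: [-180.0, -0.0, 162.9]
force: [-2.3, 0.3, 0.8]
gripper_width: 0.6
gripper_force: 1.2
```

```bash
cat > chk.py <<'E'
from h import *
import sys
s=ctrl.read_state();y=np.radians(s["orientation"][2]);p=s["ee_pos"][:2]
phi=s["orientation"][2]-90
A=np.array([532.1,-89.7]);h=A+70*np.array([np.cos(np.radians(phi)),np.sin(np.radians(phi))])
e=p-h; print("tcp",s["ee_pos"].round(1),"phi nominal",phi%360,"offset tool x,y",np.cos(y)*e[0]+np.sin(y)*e[1],np.sin(y)*e[0]-np.cos(y)*e[1],"F",s["force"],"j6",s["joint_positions"][5])
for cam in sys.argv[1:]:
    im,d=save(cam,cam+"_%.0f"%(s["t"]*10));P=cloud(cam,d);z=P[...,2]
    m=(z>100)&(z<151)&(np.hypot(P[...,0]-532,P[...,1]+90)<95)&(np.hypot(P[...,0]-532,P[...,1]+90)>45)&(d>0)&(im.sum(-1)<130)
    print(cam,m.sum(),np.median(P[m],0) if m.any() else 0)
E
python3 chk.py side top
```

```text
tcp [536.4 -17.3 109.9] phi nominal 72.8551033479529 offset tool x,y 17.24237467724309 0.4787428422385611 F [-2.26441947  0.31385213  0.80124262] j6 -77.40264815244349
side 166 [554.48981957 -15.55936096 126.64075024]
top 0 0
```

Request:
apply_moves(steps=[{"translation": [-6.2, 1.2, 0], "angular": [0, 0, 0.087], "gripper": 1}, {"translation": [-12.4, 1.9, 0], "angular": [0, 0, 0.175], "gripper": 1}, {"translation": [-18.7, 2.0, 0], "angular": [0, 0, 0.262], "gripper": 1}, {"translation": [-25, 1.6, 0], "angular": [0, 0, 0.349], "gripper": 1}, {"translation": [-31.2, 0.6, 0], "angular": [0, 0, 0.436], "gripper": 1}])

```text
t: 7.58
ee_pos: [566.1, -25.7, 109.8]
orientation: [-180.0, -0.0, 138.1]
force: [-2.4, 1.5, -0.9]
gripper_width: 0.3
gripper_force: 1.2
```

Request:
apply_moves(steps=[{"translation": [-6.2, 1.2, 0], "angular": [0, 0, 0.087], "gripper": 1}, {"translation": [-12.4, 1.9, 0], "angular": [0, 0, 0.175], "gripper": 1}, {"translation": [-18.7, 2.0, 0], "angular": [0, 0, 0.262], "gripper": 1}, {"translation": [-25, 1.6, 0], "angular": [0, 0, 0.349], "gripper": 1}, {"translation": [-31.2, 0.6, 0], "angular": [0, 0, 0.436], "gripper": 1}])

```text
t: 8.0
ee_pos: [589.9, -46.1, 109.9]
orientation: [-180.0, -0.0, 113.1]
force: [-0.8, 1.7, -0.2]
gripper_width: 0.5
gripper_force: 1.2
```

Request:
apply_moves(steps=[{"translation": [-6.2, 1.2, 0], "angular": [0, 0, 0.087], "gripper": 1}, {"translation": [-12.4, 1.9, 0], "angular": [0, 0, 0.175], "gripper": 1}, {"translation": [-18.7, 2.0, 0], "angular": [0, 0, 0.262], "gripper": 1}, {"translation": [-25, 1.6, 0], "angular": [0, 0, 0.349], "gripper": 1}, {"translation": [-31.2, 0.6, 0], "angular": [0, 0, 0.436], "gripper": 1}])

```text
t: 8.42
ee_pos: [602.7, -74.6, 109.9]
orientation: [-180.0, -0.0, 88.1]
force: [0.3, 2.4, -1.0]
gripper_width: 0.6
gripper_force: 1.2
```

```bash
python3 chk.py side top
```

```text
tcp [602.7 -74.6 109.9] phi nominal 358.12958187338205 offset tool x,y 17.415969852001293 0.05629680919604352 F [ 0.29372386  2.40688644 -0.98889394] j6 -7.594304590791988
side 99 [601.3177519  -82.80790898 118.86536201]
top 0 0
```

Request:
apply_moves(steps=[{"translation": [-6.2, 1.2, 0], "angular": [0, 0, 0.087], "gripper": 1}, {"translation": [-12.4, 1.9, 0], "angular": [0, 0, 0.175], "gripper": 1}, {"translation": [-18.7, 2.0, 0], "angular": [0, 0, 0.262], "gripper": 1}, {"translation": [-25, 1.6, 0], "angular": [0, 0, 0.349], "gripper": 1}, {"translation": [-31.2, 0.6, 0], "angular": [0, 0, 0.436], "gripper": 1}])

```text
t: 8.93
ee_pos: [602.3, -105.6, 110.1]
orientation: [180.0, 0.0, 63.3]
force: [1.2, 1.8, -1.0]
gripper_width: 0.3
gripper_force: 1.2
```

Request:
apply_moves(steps=[{"translation": [-6.2, 1.2, 0], "angular": [0, 0, 0.087], "gripper": 1}, {"translation": [-12.4, 1.9, 0], "angular": [0, 0, 0.175], "gripper": 1}, {"translation": [-18.7, 2.0, 0], "angular": [0, 0, 0.262], "gripper": 1}, {"translation": [-25, 1.6, 0], "angular": [0, 0, 0.349], "gripper": 1}, {"translation": [-31.2, 0.6, 0], "angular": [0, 0, 0.436], "gripper": 1}])

```text
t: 9.35
ee_pos: [588.8, -133.8, 110.1]
orientation: [180.0, -0.0, 38.3]
force: [3.6, 1.8, -0.2]
gripper_width: 0.4
gripper_force: 1.3
```

Request:
apply_moves(steps=[{"translation": [-6.2, 1.2, 0], "angular": [0, 0, 0.087], "gripper": 1}, {"translation": [-12.4, 1.9, 0], "angular": [0, 0, 0.175], "gripper": 1}, {"translation": [-18.7, 2.0, 0], "angular": [0, 0, 0.262], "gripper": 1}, {"translation": [-25, 1.6, 0], "angular": [0, 0, 0.349], "gripper": 1}, {"translation": [-31.2, 0.6, 0], "angular": [0, 0, 0.436], "gripper": 1}])

```text
t: 9.77
ee_pos: [564.6, -153.6, 110.1]
orientation: [180.0, -0.0, 13.3]
force: [2.9, -0.5, -1.5]
gripper_width: 0.3
gripper_force: 1.3
```

Request:
apply_moves(steps=[{"translation": [-6.2, 1.2, 0], "angular": [0, 0, 0.087], "gripper": 1}, {"translation": [-12.4, 1.9, 0], "angular": [0, 0, 0.175], "gripper": 1}, {"translation": [-18.7, 2.0, 0], "angular": [0, 0, 0.262], "gripper": 1}, {"translation": [-25, 1.6, 0], "angular": [0, 0, 0.349], "gripper": 1}, {"translation": [-31.2, 0.6, 0], "angular": [0, 0, 0.436], "gripper": 1}])

```text
t: 10.18
ee_pos: [534.2, -161.4, 110.1]
orientation: [180.0, -0.0, -11.7]
force: [2.9, -1.3, -1.6]
gripper_width: 0.6
gripper_force: 1.2
```

```bash
python3 chk.py side top
```

```text
tcp [ 534.2 -161.4  110.1] phi nominal 258.32179818566556 offset tool x,y 16.583759244982932 -0.22936618115976648 F [ 2.89044801 -1.28668932 -1.59430977] j6 82.2780787112275
side 176 [ 517.95871274 -150.46300505  127.97532644]
top 0 0
```

Request:
apply_moves(steps=[{"translation": [-6.2, 1.2, 0], "angular": [0, 0, 0.087], "gripper": 1}, {"translation": [-12.4, 1.9, 0], "angular": [0, 0, 0.175], "gripper": 1}, {"translation": [-18.7, 2.0, 0], "angular": [0, 0, 0.262], "gripper": 1}, {"translation": [-25, 1.6, 0], "angular": [0, 0, 0.349], "gripper": 1}, {"translation": [-31.2, 0.6, 0], "angular": [0, 0, 0.436], "gripper": 1}])

```text
t: 10.7
ee_pos: [503.9, -155.6, 110.3]
orientation: [180.0, -0.1, -36.6]
force: [1.5, -1.7, 0.1]
gripper_width: 0.9
gripper_force: 1.2
```

Request:
apply_moves(steps=[{"translation": [-6.2, 1.2, 0], "angular": [0, 0, 0.087], "gripper": 1}, {"translation": [-12.4, 1.9, 0], "angular": [0, 0, 0.175], "gripper": 1}, {"translation": [-18.7, 2.0, 0], "angular": [0, 0, 0.262], "gripper": 1}, {"translation": [-25, 1.6, 0], "angular": [0, 0, 0.349], "gripper": 1}, {"translation": [-31.2, 0.6, 0], "angular": [0, 0, 0.436], "gripper": 1}])

```text
t: 11.12
ee_pos: [478.5, -137.4, 110.3]
orientation: [180.0, -0.1, -61.6]
force: [1.5, -2.3, -0.2]
gripper_width: 0.5
gripper_force: 1.2
```

Request:
apply_moves(steps=[{"translation": [-6.2, 1.2, 0], "angular": [0, 0, 0.087], "gripper": 1}, {"translation": [-12.4, 1.9, 0], "angular": [0, 0, 0.175], "gripper": 1}, {"translation": [-18.7, 2.0, 0], "angular": [0, 0, 0.262], "gripper": 1}, {"translation": [-25, 1.6, 0], "angular": [0, 0, 0.349], "gripper": 1}, {"translation": [-31.2, 0.6, 0], "angular": [0, 0, 0.436], "gripper": 1}])

```text
t: 11.53
ee_pos: [463.2, -110.1, 110.3]
orientation: [-180.0, -0.1, -86.5]
force: [0.0, -2.6, 0.5]
gripper_width: 0.5
gripper_force: 1.2
```

```bash
python3 chk.py side top; python3 -c "
import cv2,glob
f=sorted(glob.glob('pics/side_*.png'),key=lambda s:int(s[10:-4]))[-1]
im=cv2.imread(f)[140:320,250:510];cv2.imwrite('pics/s3c.png',cv2.resize(im,None,fx=2.5,fy=2.5))"
```

```text
tcp [ 463.2 -110.1  110.3] phi nominal 183.45999365223972 offset tool x,y 16.18643379073764 -0.003301620131992311 F [ 0.0346673  -2.64285425  0.5198002 ] j6 160.1507499450474
side 180 [462.56788973 -83.53984739 130.97371068]
top 0 0
```

View pics/s3c.png

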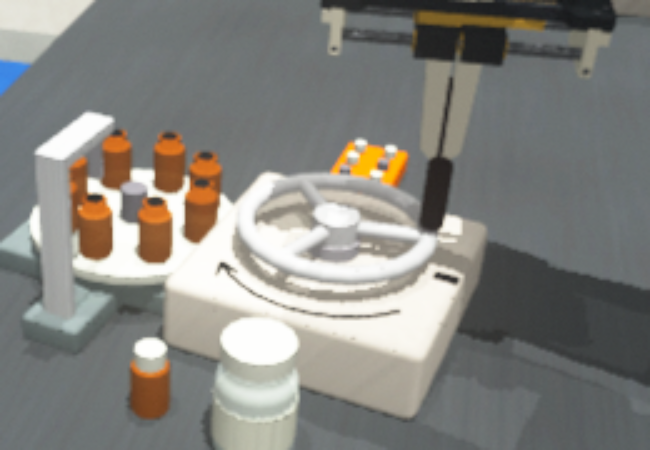

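The handle is nearly back at the mark: handle foot at crop (432,228), mark at (447,278). About 16 mm is left, which I'll push at fixed yaw.

Request:
apply_moves(steps=[{"translation": [-4, -0.5, 0], "angular": [0, 0, 0], "gripper": 1}, {"translation": [-8, -1, 0], "angular": [0, 0, 0], "gripper": 1}, {"translation": [-11.5, -2, 0], "angular": [0, 0, 0], "gripper": 1}, {"translation": [-14, -2.5, 0], "angular": [0, 0, 0], "gripper": 1}, {"translation": [-15.5, -3, 0], "angular": [0, 0, 0], "gripper": 1}])

```text
t: 12.05
ee_pos: [465.5, -94.3, 110.1]
orientation: [180.0, -0.0, -86.6]
force: [-0.0, -2.6, 1.3]
gripper_width: 0.7
gripper_force: 1.0
```

Request:
apply_moves(steps=[{"translation": [4, 0, 0], "angular": [0, 0, 0], "gripper": 1}, {"translation": [10, 0, 0], "angular": [0, 0, 0], "gripper": 1}, {"translation": [20, 0, 0], "angular": [0, 0, 0], "gripper": 1}, {"translation": [30, 0, 0], "angular": [0, 0, 0], "gripper": 1}, {"translation": [30, 0, 0], "angular": [0, 0, 0], "gripper": 1}])

```text
t: 12.47
ee_pos: [467.0, -126.4, 110.0]
orientation: [180.0, -0.0, -86.8]
force: [0.3, 0.6, -0.1]
gripper_width: 0.3
gripper_force: 0.0
```

Request:
apply_moves(steps=[{"translation": [0, 0, -35], "angular": [0, 0, 0], "gripper": 1}, {"translation": [0, 0, -70], "angular": [0, 0, 0], "gripper": 1}, {"translation": [30, 0, -75], "angular": [0, 0, 0], "gripper": 1}, {"translation": [60, 0, -75], "angular": [0, 0, 0], "gripper": 1}, {"translation": [90, 0, -75], "angular": [0, 0, 0], "gripper": 1}])

```text
t: 12.88
ee_pos: [472.4, -215.8, 186.2]
orientation: [-179.9, -0.1, -86.7]
force: [0.7, 0.4, 0.0]
gripper_width: 0.5
gripper_force: 0.0
```

Request:
apply_moves(steps=[{"translation": [40, 0, 0], "angular": [0, 0, 0], "gripper": 1}, {"translation": [80, 0, 0], "angular": [0, 0, 0], "gripper": 1}, {"translation": [120, 0, 0], "angular": [0, 0, 0], "gripper": 1}, {"translation": [160, 0, 0], "angular": [0, 0, 0], "gripper": 1}, {"translation": [200, 0, 0], "angular": [0, 0, 0], "gripper": 1}])

```text
t: 13.3
ee_pos: [483.1, -416.5, 185.1]
orientation: [180.0, -0.0, -86.8]
force: [0.6, 0.7, 0.5]
gripper_width: 0.9
gripper_force: 0.0
```

Run:
```python
from h import *
im,d=save("top","top9"); P=cloud("top",d);x,y,z=P[...,0],P[...,1],P[...,2]
m=(z>143)&(z<156)&(abs(x-465)<40)&(abs(y+77)<40)&(d>0)
print(m.sum(),P[m].mean(0))
print(ctrl.read_state()["ee_pos"],ctrl.read_state()["force"])
c=im[100:400,250:570,::-1];cv2.imwrite("pics/top9c.png",cv2.resize(c,None,fx=2,fy=2,interpolation=3))
```

```text
116 [464.42624741 -75.77997439 148.97896094]
[ 482.68270052 -421.83123016  183.80104786] [-2.89640543 -2.9820949  -1.49840524]
```

View pics/top9c.png

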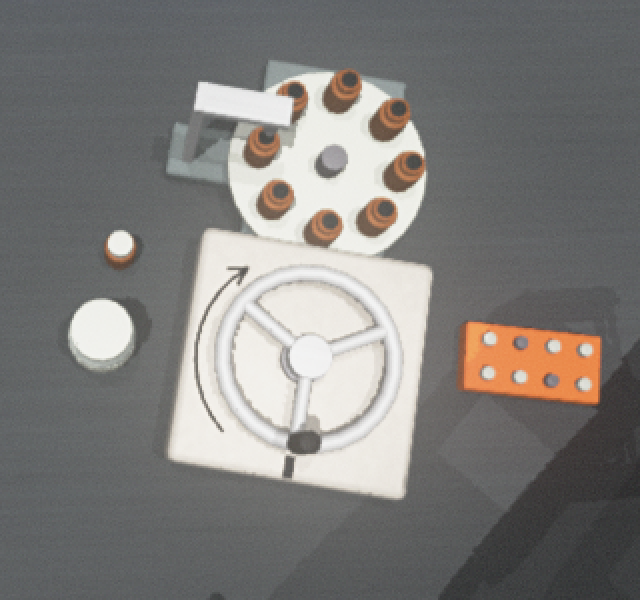

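The handle is back over the mark at crop (304,441), within about 1.2 mm of its starting point. The vials have moved on one place, the other things haven't moved, and the hand is clear. After a short settle I'll hand in.

Request:
apply_moves(steps=[{"translation": [0, 0, 0], "angular": [0, 0, 0], "gripper": 1}, {"translation": [0, 0, 0], "angular": [0, 0, 0], "gripper": 1}, {"translation": [0, 0, 0], "angular": [0, 0, 0], "gripper": 1}, {"translation": [0, 0, 0], "angular": [0, 0, 0], "gripper": 1}])

```text
t: 13.68
ee_pos: [483.9, -413.1, 185.7]
orientation: [-180.0, -0.0, -86.7]
force: [1.1, -0.4, 0.6]
gripper_width: 0.3
gripper_force: 0.0
```

```bash
python3 -c "
from h import *
print(workorder.finish_job())"
```

```text
the job is handed in; nothing more can be done
None
```

The job is handed in: I pushed the wheel one full turn clockwise without gripping the handle, which stopped about 1 mm from where it started over the mark, and the hand finished clear; the hand-in gave no verdict.

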